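Fetch the crank from the drawer and fit it to the pasta machine

TASK

The pasta machine is missing its crank, which is kept in the drawer of the little wooden chest. Pull the drawer all the way out by its handle, take the crank out and push the plain end of its shaft through the collar in the side of the machine until it is fully home, then let go so that it stays in place on its own. Leave the other things on the board and on the chest standing where they are.

Things in the scene. Friction and masses are not known exactly. Their poses are not given: they have to be found in the camera images.
- drawer (a joint): the chest's only drawer, a slide: 0 = shut, grows as it is pulled out towards the robot (the chest's -x), stop at 0.165 m; starts up to 0.012 m ajar. Stays where it is left; about 3 N moves it. Its front compartment is 157 mm (along the pull) x 250 mm inside; side walls reach 38 mm above the inner floor, the front panel 58 mm; behind a low divider lies a fork
- handle_mid (a point): middle of the drawer's handle, a steel bar 11 mm thick and 110 mm long that runs level across the drawer front, 45 mm (bar centre) in front of it and 30 mm below the top of the chest; free from above. It moves with the drawer. Its axes are the chest's: x points into the chest, y along the bar to the left, z up
- chest: wooden worktop chest, 250 (x) x 300 (y) x 90 mm high, fixed, on the board; its drawer front faces the robot. Origin: centre of its underside; x points to its back, y to its left, z up. The drawer's inner floor is 18 mm above this origin; the chest's front edge lies at x = -0.127, the outside of the shut drawer front at x = -0.139. A microwave hangs above the back of the board, 0.5 m up
- crank: Z-shaped steel crank, 187 mm long, lying flat in the drawer's front compartment, shaft roughly across the drawer, tip to the left. Origin: on its underside, below the middle of the thick (16 mm) part of the shaft, the place to grip (free 28 mm either way along it). x runs along the shaft to the tip, z up; shaft axis 8 mm above the origin. It comes straight up only from the fully open drawer
- crank_tip (a point): centre of the crank's plain tip, at x = 0.082 in the crank's frame (axes as the crank's). A 12 mm rod with tapered end runs back from it to the shoulder of the thick part at x = 0.032. At x = -0.034 the arm leaves the shaft and runs 62 mm to -y (to the back of the drawer); from there the dark wooden handle, 20 mm thick, runs to x = -0.105, parallel to the shaft
- pasta_machine: hand-cranked steel pasta machine, 128 (x) x 178 (y, along its rollers) x 125 mm high to the top of its arched side plates (feed tray at the back 140 mm), fixed to the board. Origin: centre of its underside; x points away from the robot, y along the rollers to the left, z up. The crank goes into the collar in its right-hand (-y) side
- collar_mouth (a point): centre of the collar's mouth in the machine's right-hand side, 85 mm above the board, 18 mm out from the side plate; axes are the machine's, the rod goes in level along +y. The mouth, 30 mm wide, flares down over 12 mm to a bore of 14.5 mm, 45 mm long. Home: the crank's shoulder stops in the flare, tip about 60 mm beyond this point; let go, its arm swings down and hangs free
- pepper_mill: dark wooden mill, 58 mm wide, 150 mm high, on top of the chest; origin: centre of its foot
- salt_mill: paler wooden mill, 58 mm wide, 120 mm high, on top of the chest; origin: centre of its foot
- canister: white canister with a wooden lid, 97 mm wide, 130 mm high, at the back of the board; origin: centre of its foot
- oil_bottle: tall glass oil bottle, 62 mm wide, 264 mm high, at the back of the board; origin: centre of its foot
- bowl: small black bowl, 115 mm wide, 51 mm high, on the board behind the pasta machine; origin: centre of its foot
- tin: low food tin, 75 mm wide, 58 mm high, on the board between chest and machine, towards the back; origin: centre of its foot

How it is judged:
On the way, in this order (a step that is already met when the one before it is completed fails the run):
1. the drawer is pulled out to within 15 mm of its stop by its handle (fingers on the handle) (value of joint drawer above 0.15 m and contact force between the fingers and drawer_c7 above 0.3 N), for 0.1 s.
2. the crank is lifted out of the drawer (height (world z) of crank above 0.072 m and height (world z) of crank_tip above 0.076 m), for 0.2 s.
At the end, for the whole second after the job is handed in: The tip of the crank's rod is at least 50 mm beyond the collar's mouth (home is about 60 mm), within 6 mm of the bore's axis, the shaft within 0.15 rad of the bore's direction, and the crank is let go and at rest. The drawer may stay open (y of crank_tip in the frame of collar_mouth above 0.05 m and angle between the x axis of crank and the y axis of pasta_machine, either way round below 0.15 rad and x of crank_tip in the frame of collar_mouth between -0.006 and 0.006 m and z of crank_tip in the frame of collar_mouth between -0.006 and 0.006 m and linear speed of crank below 0.03 m/s); the robot touches nothing.
It fails at once if one of the other things (mills, canister, oil bottle, bowl, tin) is shoved more than 30 mm or knocked over (distance of any of pepper_mill, salt_mill, canister, oil_bottle, bowl, tin from where it was at the start of the episode above 0.03 m or angle between any of pepper_mill, salt_mill, canister, oil_bottle, bowl, tin's own z axis and vertical above 0.35 rad).
It also fails if it takes over 54 s, if anything falls off the work surface, if the arm or the gripper's body presses on something with over 40 N, if the wrist force passes 120 N, or if a joint passes its speed limit or range.

ROBOT

A 6-joint arm with a two-finger parallel gripper is mounted at the origin on a cart in front of the work surface, level with it; the furniture and walls round the work are solid. World frame = base frame: x ahead of the robot, y to its left, z up, the work surface at z = 0. Lengths are in m, angles in rad, forces in N, time in s.
With the tool pointing down it reaches from about 0.3 to 0.775 m from the base axis. Payload 14.6 kg.
Tool frame: the origin (TCP) lies at the very end of the fingers, on their centre line; the grasp point (between the pads) lies 19 mm behind it; z points along the fingers, y is the line along which they close (so a half turn about z gives the same grasp; the last joint's range is limited). The gripper opens to 94 mm and grips with 3 to 60 N. Pads are 16 mm wide; open, the fingers measure 119 mm over their backs; the gripper's body (75 mm by 177 mm) begins 78 mm behind the grasp point.
Start: joints at [-1.246, 0.3, 1.521, -0, 1.321, -0.067], TCP at [0.21, -0.508, 0.205] pointing down, gripper open.
Joint ranges: [-3.03, 3.03], [-0.79, 2.21], [0.23, 2.52], [-1.04, 4.18], [0, 3.07], [-2.55, 2.55]. Speed limits (rad/s): [2.22, 2.22, 2.57, 3.14, 3.14, 3.14].

INTERFACE

Orientations are given as [roll, pitch, yaw] about the fixed x, y, z axes, in that order (R = Rz(yaw) Ry(pitch) Rx(roll)).
In Python, from station import status, vision, order, silhouettes gives the robot as it stands. The module is installed in compiled form; this text tells all that it offers.
- The arm moves only by the shell command python3 -m pendant 'ROWS' [FORCE]. ROWS is JSON, one flat list of numbers, 7 for each row, row after row: the shift along the tool's x, y, z in units of 500 mm (1.0 is 500 mm), then the turn, a rotation vector about the tool's x, y, z in units of 90 degrees (1.0 is 90 degrees), then the opening, from -1 (shut) to 1 (fully open). A call has 1 to 12 rows; each row is the pose to reach, as a shift and turn from the pose commanded when the call began, along the tool's axes at that moment; what a row does not reach only later rows make up. A row lasts 1/10 s, in which the tool goes at most 50 mm and 8.59 degrees, less where a joint would pass 70% of its speed; a pose out of reach is approached as far as the arm can. A call with a number of a shift or a turn outside -1 to 1 is refused whole. A call with a gripper value outside its range is refused whole. The fingers move at their own pace and stop on an object; FORCE is the grip in N (left out, the last holds). Time passes only in rows, so rows that repeat a pose let the fingers close. It gives the time, the measured TCP pose, the force, the opening and the grip force at its end, in the units of the state.
- status.get_obs(): the state, without advancing time (a new reading comes with each control period).
- vision.camera(name): name is "side" or "top" or "wrist"; returns a dict with "pixels" (420x560x3 uint8, red, green, blue), "K" (3x3 intrinsics, pixels), "R" (3x3) and "t" (3): a world point X has camera coordinates R X + t. Camera axes: x right, y down, z forward; pixel columns grow to the right and rows downward; lengths in m; the calibration is good to about 2 mm. The wrist camera is an equidistant fisheye: a pixel r from the principal point sees the ray r / f radians off the axis. A picture is of the moment at which its call begins. There is no depth.
- order.hand_in(): hands the job in; it is judged then, once.
Trained networks look in a picture, given as the dict that the camera call returned (one of the last four; its "shot" number tells which), for a name from the list of things; names that differ only in an ending like _2 or _b are one class to them, and where a whole thing is asked for, a point or a joint stands for the part that bears it (a point fixed in the world has none). Each returns a list of dicts, best first, with "score" (0 to 1); they miss things now and then, are a little off and sometimes report something else, mostly with a low value. They report only what shows in the picture. A call takes as long as a camera call.
- silhouettes(target, picture): "region" (420x560 bool, what is visible of it) and "extent" ([left, top, right, bottom] in pixels, round what is visible of it).
The state is a dict: "time_s": time; "qpos": joint angles; "joint_vel": joint speeds; "tau": joint torques, N m; "ee_pos": TCP position; "eef_rot": TCP orientation; "force": force on the tool from outside, world axes, zero at the start; "moment": the same for the moment, N m; "grip_width": finger opening in m; "grip_force": force on a finger pad.
Only numpy, scipy, OpenCV 4.12 (cv2) and the standard library are available. Lean on these libraries where they do the work, as an engineer would, in place of code of your own. Each camera call takes 0.05 s, during which the arm holds its last target. There are 200 camera calls.

## Working session

There is one attempt and no reset: what is moved stays moved. The work goes in short steps, Python scripts to look and compute and a shell command to move; the robot and the scene stay as the last step left them, time stands still between calls to the robot, and variables do not carry over. Pictures are saved under pics/ and viewed, at most 10 in all, crops included, and the job is handed in when it is done.

```bash
mkdir -p pics && ls && python3 - <<'E'
from station import status, vision, silhouettes
import cv2,numpy as np
o=status.get_obs(); print({k:np.round(v,3).tolist() for k,v in o.items()})
for n in("top","side"):
    p=vision.camera(n); cv2.imwrite(f"pics/{n}0.png",p["pixels"][:,:,::-1])
    print(n,np.round(p["K"],1).tolist(),np.round(p["R"],4).tolist(),np.round(p["t"],4).tolist())
    for t in["chest","drawer","handle_mid","pasta_machine","crank","tin","pepper_mill","salt_mill"]:
        for r in silhouettes(t,p)[:2]:
            m=r["region"]; ys,xs=np.nonzero(m); print(t,round(r["score"],2),r["extent"],len(xs),round(xs.mean(),1),round(ys.mean(),1))
E
```

```text
pics
{'time_s': 0.0, 'qpos': [-1.246, 0.3, 1.522, 0.0, 1.321, -0.067], 'joint_vel': [0.0, 0.0, -0.0, -0.002, -0.001, 0.0], 'tau': [0.0, -53.18, -35.274, 0.071, 0.024, -0.0], 'ee_pos': [0.21, -0.508, 0.205], 'eef_rot': [-3.14, -0.0, 0.392], 'force': [-0.787, 0.375, -0.165], 'moment': [0.035, 0.036, -0.037], 'grip_force': 0.0, 'grip_width': 0.094}
top [[500.2, 0.0, 290.9], [0.0, 500.2, 212.3], [0.0, 0.0, 1.0]] [[0.2132, -0.977, 0.0021], [-0.9528, -0.2084, -0.221], [0.2163, 0.0451, -0.9753]] [-0.1036, 0.5966, 1.138]
chest 0.77 [338.8, 170.5, 475.8, 310.8] 14467 407.4 236.0
drawer 0.76 [342.6, 274.2, 472.4, 313.7] 1888 406.9 289.7
drawer 0.18 [185.0, 121.1, 229.6, 164.9] 1258 208.6 141.6
handle_mid 0.9 [339.2, 277.5, 473.9, 311.6] 1765 406.6 289.3
pasta_machine 0.57 [117.1, 196.3, 213.7, 294.6] 5961 163.8 244.2
tin 0.22 [342.2, 273.7, 473.1, 310.7] 1812 405.2 289.3
pepper_mill 0.79 [363.6, 189.9, 395.3, 229.0] 823 378.7 209.2
pepper_mill 0.46 [152.0, 127.7, 196.6, 167.1] 1539 173.5 145.7
salt_mill 0.6 [414.3, 202.7, 451.1, 235.6] 836 433.2 219.7
side [[504.2, 0.0, 280.2], [0.0, 504.2, 207.1], [0.0, 0.0, 1.0]] [[-0.6799, -0.7332, 0.0131], [-0.6141, 0.5595, -0.5566], [0.4007, -0.3864, -0.8307]] [0.4485, 0.3871, 1.0781]
chest 0.61 [289.6, 81.7, 431.4, 212.0] 9841 360.4 151.0
drawer 0.86 [368.7, 128.2, 433.9, 212.6] 1422 400.4 171.0
handle_mid 0.92 [364.5, 129.2, 435.5, 210.2] 1644 400.8 171.3
pasta_machine 0.66 [193.3, 250.7, 289.4, 369.9] 7769 241.8 309.8
tin 0.58 [241.2, 170.6, 276.4, 206.0] 902 258.0 186.5
tin 0.17 [282.6, 80.9, 432.0, 211.9] 9880 360.5 151.2
pepper_mill 0.88 [329.7, 104.6, 349.9, 152.1] 982 338.5 130.8
salt_mill 0.78 [353.8, 89.0, 382.5, 127.2] 792 368.8 109.3
```

```bash
python3 - <<'E'
import cv2
for n,(a,b,c,d) in dict(top=(100,100,500,330),side=(150,60,460,390)).items():
    i=cv2.imread(f"pics/{n}0.png")[b:d,a:c]; f=min(800/(c-a),600/(d-b)); cv2.imwrite(f"pics/{n}0c.png",cv2.resize(i,None,fx=f,fy=f,interpolation=2)); print(f)
E
```

```text
2.0
1.8181818181818181
```

View pics/top0c.png

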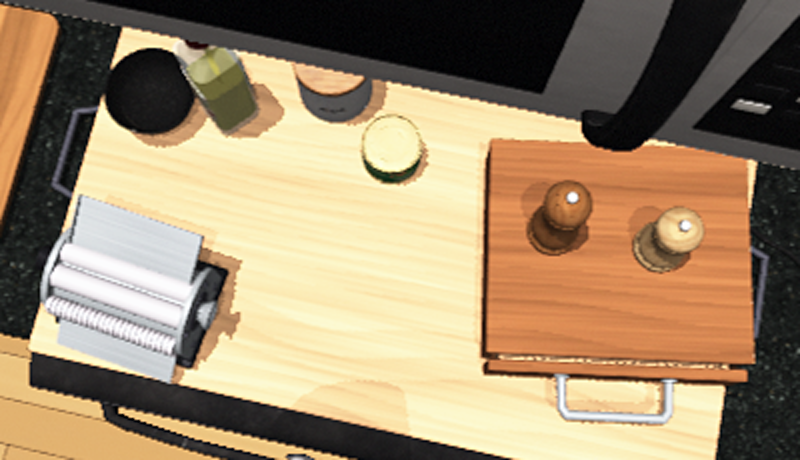

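View pics/side0c.png

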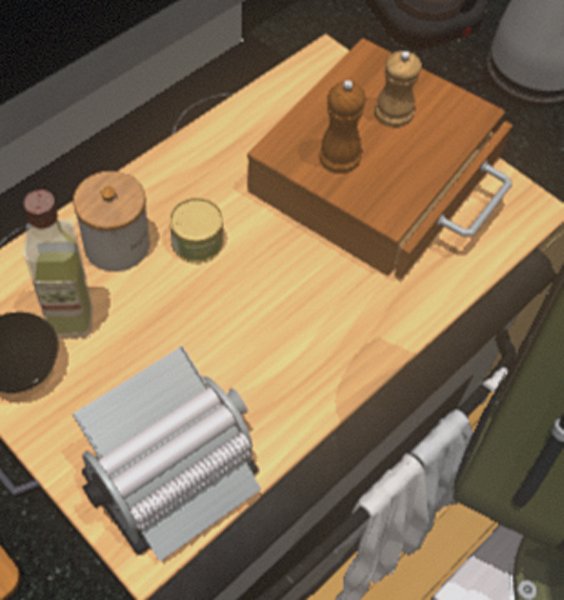

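Top view (full-image px): chest top corners near (345,170), (343,279), (476,281) and (474,178); bar from (382,309) to (434,309); collar near (205,254). Side view: collar near (281,281), drawer handle near (400,171). The drawer is slightly ajar. Next I triangulate these points.

```bash
cat > h.py <<'E'
import numpy as np, cv2
from station import status, vision, silhouettes
from scipy.spatial.transform import Rotation as Ro
def P(c): return c["K"]@np.c_[c["R"],c["t"]]
def tri(ct,a,cs,b):
    X=cv2.triangulatePoints(P(ct),P(cs),np.float64(a).reshape(2,1),np.float64(b).reshape(2,1)); return X[:3,0]/X[3,0]
def proj(c,X):
    q=(P(c)@np.c_[np.atleast_2d(X),np.ones(len(np.atleast_2d(X)))].T); return (q[:2]/q[2]).T
def onplane(c,px,z):
    d=c["R"].T@np.linalg.inv(c["K"])@np.r_[px,1.]; o=-c["R"].T@c["t"]; return o+d*(z-o[2])/d[2]
def togo(goal_pos,goal_R=None):
    "shift/turn in pendant units from the present measured pose"
    o=status.get_obs(); R=Ro.from_euler('xyz',o["eef_rot"]); s=R.inv().apply(np.array(goal_pos)-o["ee_pos"])/.5
    t=(R.inv()*goal_R).as_rotvec()/(np.pi/2) if goal_R is not None else np.zeros(3)
    return np.round(s,4),np.round(t,4)
E
python3 - <<'E'
from h import *
from scipy.optimize import least_squares
T=vision.camera("top");S=vision.camera("side")
t=lambda x,y:np.array([100+x/2-.25,100+y/2-.25]); s=lambda x,y:np.array([150+x/1.818-.25,60+y/1.818-.25])
C=dict(cBL=((491,140),(248,157)),cFL=((486,357),(395,243)),cFR=((752,362),(505,112)),cBR=((748,157),(365,40)),
 collar=((210,308),(240,402)),trL=((80,196),(75,415)),trR=((202,236),(183,350)),ftR=((172,380),(258,492)),ftL=((58,343),(160,560)),
 barL=((562,418),(470,232)),barR=((668,418),(508,183)))
for k,(a,b) in C.items():
    X=tri(T,t(*a),S,s(*b)); e=proj(T,X)[0]-t(*a); print(k,np.round(X,4),np.round(np.abs(e).max(),2))
loc=dict(cBL=(.123,.15,.09),cFL=(-.127,.15,.09),cFR=(-.127,-.15,.09),cBR=(.123,-.15,.09))
def f(p):
    r=[]
    for k,l in loc.items():
        X=Ro.from_euler('z',p[2]).apply(l)+[p[0],p[1],p[3]]
        r+=[*(proj(T,X)[0]-t(*C[k][0])),*(proj(S,X)[0]-s(*C[k][1]))]
    return np.array(r)
q=least_squares(f,[.5,-.2,-.2,0],loss='soft_l1');print("chest",np.round(q.x,4),np.round(f(q.x),1))
E
```

```text
cBL [ 0.7263 -0.0801  0.1003] 0.33
cFL [ 0.4758 -0.121   0.1059] 1.82
cFR [ 0.5287 -0.4167  0.1096] 0.61
cBR [ 0.7717 -0.3798  0.1062] 0.97
collar [0.4546 0.194  0.1041] 2.32
trL [0.5442 0.3581 0.1601] 0.3
trR [0.5284 0.214  0.1558] 0.94
ftR [0.3725 0.2333 0.0312] 0.27
ftL [0.3862 0.375  0.0446] 0.04
barL [ 0.4263 -0.2203  0.0908] 0.84
barR [ 0.4521 -0.3429  0.0732] 0.14
chest [ 0.6274 -0.2486  0.1649  0.017 ] [ 0.4  0.4  0.5 -1.4  0.  -2.5  1.3 -0.2 -0.1  1.6  0.   0.7 -1.4 -2.
 -0.4  0.4]
```

```bash
python3 - <<'E'
from h import *
T=vision.camera("top");S=vision.camera("side")
for c,pts in((T,[(382,308.7),(407.5,308.7),(433.5,308.7)]),(S,[(408.3,187.4),(429.2,160.4)])):
    for p in pts: print(np.round(onplane(c,p,.078),4))
ya=.165;R=Ro.from_euler('z',ya)
b=R.apply([-.184,0,.06])+[.6274,-.2486,.016];print("bar shut",b,"dir",R.apply([1,0,0]))
for z in(.16,.057):print(togo([b[0],b[1],z],Ro.from_euler('xyz',[np.pi,0,np.pi/2+ya])))
E
```

```text
[ 0.4262 -0.226   0.078 ]
[ 0.4386 -0.283   0.078 ]
[ 0.4513 -0.3411  0.078 ]
[ 0.432  -0.2291  0.078 ]
[ 0.4508 -0.3387  0.078 ]
bar shut [ 0.44589902 -0.27882243  0.076     ] dir [0.98641836 0.16425233 0.        ]
(array([ 0.6113, -0.2441,  0.0909]), array([ 0.    , -0.    , -0.8557]))
(array([ 0.6113, -0.2441,  0.2969]), array([ 0.    , -0.    , -0.8557]))
```

```bash
python3 -m pendant '[0.598,-0.242,0.09,0,0,-0.86,-0.3, 0.598,-0.242,0.09,0,0,-0.86,-0.3, 0.598,-0.242,0.09,0,0,-0.86,-0.3, 0.598,-0.242,0.09,0,0,-0.86,-0.3, 0.598,-0.242,0.09,0,0,-0.86,-0.3, 0.598,-0.242,0.09,0,0,-0.86,-0.3, 0.598,-0.242,0.09,0,0,-0.86,-0.3, 0.598,-0.242,0.09,0,0,-0.86,-0.3, 0.598,-0.242,0.09,0,0,-0.86,-0.3, 0.598,-0.242,0.09,0,0,-0.86,-0.3, 0.598,-0.242,0.09,0,0,-0.86,-0.3]' 30
python3 - <<'E'
from h import *
p=vision.camera("wrist"); cv2.imwrite("pics/w1.png",p["pixels"][:,:,::-1]); print(np.round(p["K"],1).tolist(),np.round(p["R"],3).tolist(),np.round(p["t"],3).tolist())
for r in silhouettes("handle_mid",p)[:2]: print(r["score"],r["extent"])
E
```

```text
time_s: 2.2
ee_pos: [0.4401, -0.2824, 0.1605]
eef_rot: [3.142, 0.0, 1.738]
force: [-0.2, 0.1, 0.7]
grip_width: 0.0327
grip_force: 0.0
[[325.2, 0.0, 280.6], [0.0, 325.2, 209.0], [0.0, 0.0, 1.0]] [[0.986, 0.167, -0.001], [0.161, -0.949, 0.271], [0.045, -0.268, -0.962]] [-0.387, -0.355, 0.252]
0.93 [270.8, 34.1, 368.1, 293.2]
```

View pics/w1.png

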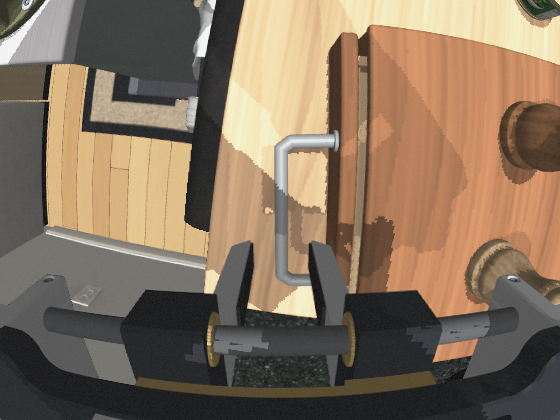

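The wrist view shows the bar at col ~281, from rows ~143 to 280, between and parallel to the fingers. Next I measure it.

```bash
cat >> h.py <<'E'
def fish(c,px,z):
    d=(np.array(px,float)-c["K"][:2,2]); r=np.hypot(*d); th=r/c["K"][0,0]
    v=np.r_[d/max(r,1e-9)*np.sin(th),np.cos(th)]; d=c["R"].T@v; o=-c["R"].T@c["t"]; return o+d*(z-o[2])/d[2]
E
python3 - <<'E'
from h import *
p=vision.camera("wrist")
for q in[(281.5,145),(281.5,210),(283,277)]: print(np.round(fish(p,q,.078),4))
for q in[(371,30),(360,130),(357,235)]: print("chest edge",np.round(fish(p,q,.106),4))
E
```

```text
[ 0.4309 -0.2255  0.078 ]
[ 0.44   -0.2787  0.078 ]
[ 0.4519 -0.3403  0.078 ]
chest edge [ 0.4799 -0.1262  0.106 ]
chest edge [ 0.4845 -0.2021  0.106 ]
chest edge [ 0.4999 -0.2809  0.106 ]
```

```bash
python3 -m pendant '[0,0,0.08,0,0,0,-0.3, 0,0,0.16,0,0,0,-0.3, 0,0,0.206,0,0,0,-0.3, 0,0,0.206,0,0,0,-0.3, 0,0,0.206,0,0,0,-1, 0,0,0.206,0,0,0,-1, 0,0,0.206,0,0,0,-1, 0,0,0.206,0,0,0,-1, 0,0,0.206,0,0,0,-1]' 30
```

```text
time_s: 3.25
ee_pos: [0.4407, -0.2827, 0.0587]
eef_rot: [3.14, 0.002, 1.743]
force: [-1.3, 1.1, 6.8]
grip_width: 0.0099
grip_force: 30.0
```

```bash
python3 -m pendant '[0,-0.04,0,0,0,0,-1, 0,-0.08,0,0,0,0,-1, 0,-0.12,0,0,0,0,-1, 0,-0.16,0,0,0,0,-1, 0,-0.2,0,0,0,0,-1, 0,-0.24,0,0,0,0,-1, 0,-0.28,0,0,0,0,-1, 0,-0.304,0,0,0,0,-1, 0,-0.31,0,0,0,0,-1, 0,-0.316,0,0,0,0,-1, 0,-0.32,0,0,0,0,-1, 0,-0.32,0,0,0,0,-1]' 30
```

```text
time_s: 4.45
ee_pos: [0.2844, -0.3098, 0.0587]
eef_rot: [3.137, 0.002, 1.742]
force: [15.7, 8.2, 4.9]
grip_width: 0.01
grip_force: 30.0
```

```bash
python3 -m pendant '[0,0,0,0,0,0,-0.2, 0,0,0,0,0,0,-0.2, 0,0,0,0,0,0,-0.2, 0,0,-0.08,0,0,0,-0.2, 0,0,-0.16,0,0,0,-0.2, 0,0,-0.24,0,0,0,-0.2, 0,-0.05,-0.32,0,0,0,-0.2, 0,-0.05,-0.32,0,0,0,-0.2]'
python3 - <<'E'
from h import *
print(np.round(status.get_obs()["force"],1))
p=vision.camera("wrist"); cv2.imwrite("pics/w2.png",p["pixels"][:,:,::-1]); np.savez("w2.npz",**{k:p[k] for k in("K","R","t")})
for r in silhouettes("crank",p)[:2]: print(r["score"],r["extent"])
T=vision.camera("top"); cv2.imwrite("pics/t2.png",T["pixels"][:,:,::-1])
for r in silhouettes("crank",T)[:2]: print(r["score"],r["extent"])
E
```

```text
time_s: 5.25
ee_pos: [0.2574, -0.3155, 0.2221]
eef_rot: [3.139, 0.007, 1.742]
force: [0.7, -0.5, -0.8]
grip_width: 0.0377
grip_force: 0.0
[ 0.7 -0.5 -0.8]
0.88 [398.4, 110.7, 454.6, 269.0]
0.8 [365.4, 296.3, 451.8, 330.8]
```

View pics/w2.png

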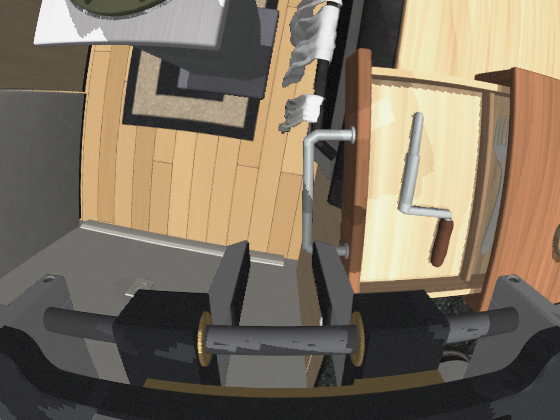

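The drawer is open. The crank's tip is near (418,113), its shoulder near (415,156), the bend near (405,209), and the dark handle runs to (438,264).

```bash
python3 - <<'E'
from h import *
p=dict(np.load("w2.npz"))
Q={k:fish(p,q,.044) for k,q in dict(tip=(418,113),sh=(415,156),bend=(404,210),elbow=(448,214),hend=(437,265)).items()}
for k,v in Q.items(): print(k,np.round(v,4))
d=Q["tip"]-Q["bend"];print(np.linalg.norm(d),"ang",np.arctan2(d[1],d[0])-np.pi/2)
# fit of model
from scipy.optimize import least_squares
L=dict(tip=(.082,0),sh=(.032,0),bend=(-.034-.004,0),elbow=(-.034,-.062),hend=(-.105,-.062))
f=lambda x:np.concatenate([(Ro.from_euler('z',x[2]).apply([*L[k],0])+[x[0],x[1],0]-Q[k])[:2] for k in L])
s=least_squares(f,[.35,-.3,1.7]);print(np.round(s.x,4),np.round(f(s.x),3))
cv2.imwrite("pics/t2c.png",cv2.resize(cv2.imread("pics/t2.png")[270:390,330:490],None,fx=5,fy=5,interpolation=2))
E
```

```text
tip [ 0.3973 -0.1992  0.044 ]
sh [ 0.4048 -0.249   0.044 ]
bend [ 0.4077 -0.3149  0.044 ]
elbow [ 0.4706 -0.3094  0.044 ]
hend [ 0.4789 -0.3797  0.044 ]
0.11612169663999271 ang 0.09032371830165364
[ 0.406  -0.2802  1.6636] [ 0.001  0.001 -0.002  0.001  0.002 -0.003  0.     0.001 -0.001  0.001]
```

View pics/t2c.png

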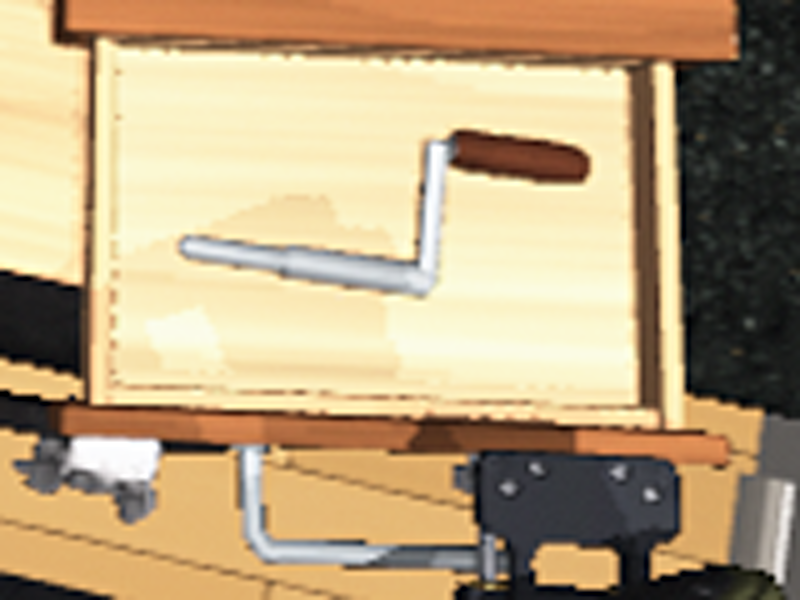

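```bash
python3 -m pendant '[0.007,0.1,0,0,0,0.05,0.2, 0.013,0.2,0,0,0,0.05,0.2, 0.019,0.305,0.03,0,0,0.05,0.2, 0.019,0.305,0.12,0,0,0.05,0.2, 0.019,0.305,0.2,0,0,0.05,0.2, 0.019,0.305,0.2,0,0,0.05,0.2, 0.019,0.305,0.2,0,0,0.05,0.2]'
python3 - <<'E'
from h import *
p=vision.camera("wrist"); cv2.imwrite("pics/w3.png",p["pixels"][:,:,::-1])
o=status.get_obs(); R=Ro.from_euler('xyz',o["eef_rot"])
def pf(c,X):
    v=c["R"]@X+c["t"]; th=np.arctan2(np.hypot(v[0],v[1]),v[2]); return v[:2]/np.hypot(v[0],v[1])*th*c["K"][0,0]+c["K"][:2,2]
for l in(.082,.032,-.038): print(pf(p,Ro.from_euler('z',1.6636).apply([l,0,0])+[.406,-.28,.044]))
E
```

```text
time_s: 6.15
ee_pos: [0.4065, -0.2783, 0.1176]
eef_rot: [-3.14, -0.001, 1.664]
force: [-0.6, -0.8, 0.7]
grip_width: 0.0563
grip_force: 0.0
[280.13591314 116.81932038]
[280.08065237 180.63084106]
[280.03135008 261.92688016]
```

View pics/w3.png

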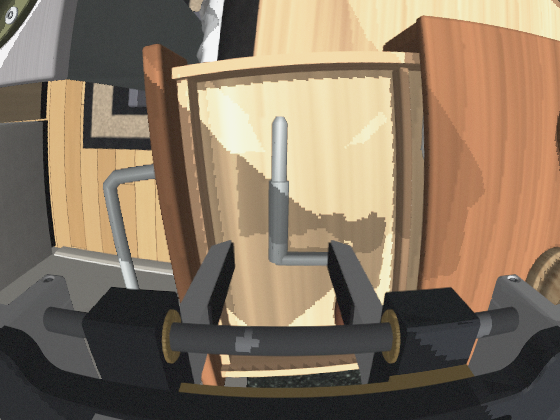

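The prediction matches the picture: tip (280,117), shoulder (281,181), bend (279,262). Going down to grip.

```bash
python3 -m pendant '[0,0,0.06,0,0,0,0.2, 0,0,0.12,0,0,0,0.2, 0,0,0.15,0,0,0,0.2, 0,0,0.163,0,0,0,0.2, 0,0,0.163,0,0,0,0.2, 0,0,0.163,0,0,0,-1, 0,0,0.163,0,0,0,-1, 0,0,0.163,0,0,0,-1, 0,0,0.163,0,0,0,-1, 0,0,0.163,0,0,0,-1]' 50
```

```text
time_s: 7.2
ee_pos: [0.4074, -0.2795, 0.0382]
eef_rot: [3.139, 0.002, 1.664]
force: [-1.4, 0.1, 6.9]
grip_width: 0.0201
grip_force: 4.2
```

```bash
python3 -m pendant '[0,0,0,0,0,0,-1, 0,0,0,0,0,0,-1, 0,0,0,0,0,0,-1]' 50
```

```text
time_s: 7.5
ee_pos: [0.4075, -0.2796, 0.0382]
eef_rot: [3.139, 0.003, 1.664]
force: [-1.2, 0.6, 7.4]
grip_width: 0.0145
grip_force: 50.9
```

```bash
python3 -m pendant '[0,0,-0.03,0,0,0,-1, 0,0,-0.07,0,0,0,-1, 0,0,-0.12,0,0,0,-1, 0,0,-0.17,0,0,0,-1, 0,0,-0.22,0,0,0,-1, 0,0,-0.27,0,0,0,-1, 0,0,-0.30,0,0,0,-1, 0,0,-0.30,0,0,0,-1, 0,0,-0.30,0,0,0,-1]' 50
python3 - <<'E'
from h import *
W=vision.camera("wrist"); T=vision.camera("top");S=vision.camera("side")
for n,c in zip("WTS",(W,T,S)):
    cv2.imwrite(f"pics/l{n}.png",c["pixels"][:,:,::-1])
    for t in("crank","pasta_machine"):
        for r in silhouettes(t,c)[:1]: print(n,t,r["score"],r["extent"])
a=W["pixels"][60:360,160:480,::-1]; 
b=T["pixels"][190:310,105:245,::-1]; c=S["pixels"][240:380,180:310,::-1]
z=lambda i,w,h:cv2.resize(i,(w,h),interpolation=2)
cv2.imwrite("pics/l.png",np.vstack([np.hstack([z(b,420,360),z(c,371,400)[:360]]),z(a,256,240).repeat(1,0) if 0 else np.hstack([z(a,256,240),np.zeros((240,535,3),np.uint8)])]))
E
```

```text
time_s: 8.4
ee_pos: [0.4064, -0.2786, 0.1862]
eef_rot: [3.141, 0.001, 1.664]
force: [-0.2, 0.3, -2.5]
grip_width: 0.0148
grip_force: 49.6
W crank 0.87 [267.0, 114.7, 292.5, 320.6]
T crank 0.53 [373.5, 315.2, 400.5, 324.0]
T pasta_machine 0.93 [118.9, 199.4, 214.3, 294.3]
S crank 0.59 [420.2, 117.2, 449.3, 174.3]
S pasta_machine 0.7 [193.5, 251.4, 292.2, 367.8]
```

View pics/l.png

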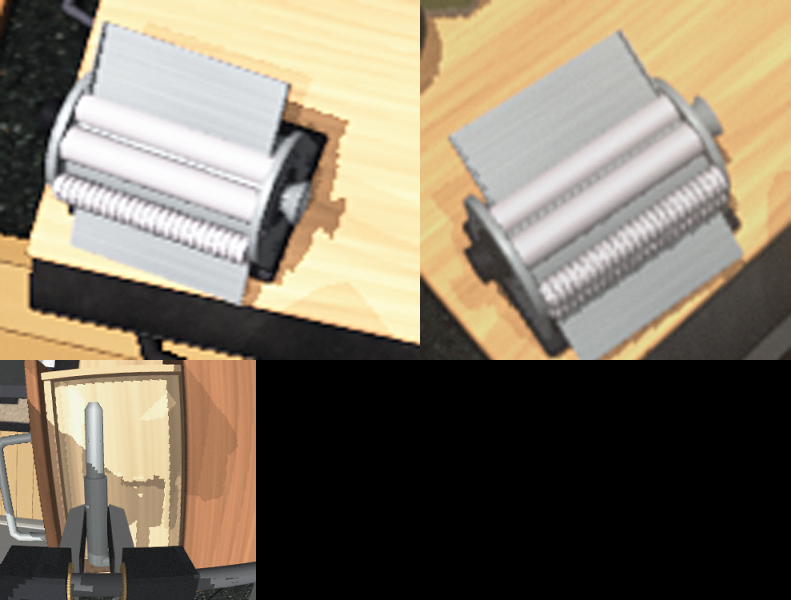

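Crank is held, shaft straight, with its arm hanging below. In the top view the collar mouth is near (207,257). Now a closer look at it.

```bash
python3 -m pendant '[0.07,0.02,0,0,0,0.06,-1, 0.15,0.04,0,0,0,0.12,-1, 0.24,0.06,0,0,0,0.124,-1, 0.33,0.08,0,0,0,0.124,-1, 0.42,0.1,0,0,0,0.124,-1, 0.51,0.12,0,0,0,0.124,-1, 0.59,0.124,0,0,0,0.124,-1, 0.63,0.124,0,0,0,0.124,-1, 0.648,0.124,0,0,0,0.124,-1, 0.648,0.124,0,0,0,0.124,-1, 0.648,0.124,0,0,0,0.124,-1]' 50
python3 - <<'E'
from h import *
W=vision.camera("wrist"); T=vision.camera("top");S=vision.camera("side")
import pickle; pickle.dump((W,T,S,status.get_obs()),open("m.pkl","wb"))
for n,c in zip("TS",(T,S)):
    r=silhouettes("pasta_machine",c)[0]; m=cv2.dilate(r["region"].astype(np.uint8),np.ones((5,5)))
    L=cv2.createLineSegmentDetector().detect(cv2.cvtColor(c["pixels"],cv2.COLOR_RGB2GRAY))[0][:,0]
    for a in L:
        l=np.hypot(a[0]-a[2],a[1]-a[3]); mx,my=(a[:2]+a[2:]).astype(int)//2 if 0 else ((a[:2]+a[2:])/2).astype(int)
        if l<25 or not m[min(my,419),min(mx,559)]: continue
        ln=np.cross([*a[:2],1],[*a[2:],1]); nn=P(c)[:,:3].T@ln; d=np.cross(nn,[0,0,1]); 
        if d[1]<0:d=-d
        y=np.arctan2(-d[0],d[1])
        if abs(y)<.4: print(n,np.round(l),np.round(a),round(y,3))
cv2.imwrite("pics/w4.png",W["pixels"][:,:,::-1])
E
```

```text
time_s: 9.95
ee_pos: [0.4382, 0.0491, 0.1859]
eef_rot: [3.142, 0.0, 1.469]
force: [-0.1, -0.5, -1.7]
grip_width: 0.0151
grip_force: 49.6
T 66.0 [186. 269. 123. 248.] -0.115
T 67.0 [124. 240. 188. 262.] -0.111
T 38.0 [124. 254. 160. 267.] -0.114
T 65.0 [193. 241. 131. 221.] -0.109
T 64.0 [189. 254. 129. 233.] -0.117
T 56.0 [185. 279. 132. 260.] -0.116
T 48.0 [131. 228. 176. 244.] -0.118
T 60.0 [128. 246. 185. 266.] -0.111
T 43.0 [170. 285. 129. 272.] -0.092
S 36.0 [283. 337. 255. 359.] -0.075
S 73.0 [264. 274. 203. 314.] -0.112
S 46.0 [283. 297. 246. 324.] -0.101
S 43.0 [244. 333. 280. 308.] -0.118
S 66.0 [284. 315. 230. 352.] -0.115
S 26.0 [244. 325. 223. 339.] -0.131
S 76.0 [215. 332. 278. 290.] -0.113
S 71.0 [271. 284. 212. 324.] -0.115
S 70.0 [209. 319. 268. 280.] -0.112
S 57.0 [239. 366. 285. 333.] -0.115
S 40.0 [277. 295. 244. 317.] -0.111
```

View pics/w4.png

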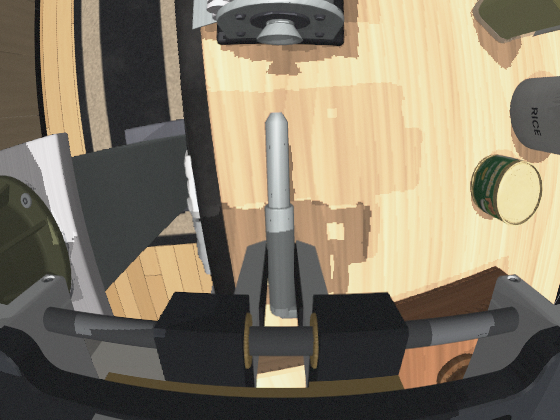

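The wrist view shows the collar mouth across cols 256–304 near row 40, and the crank tip at (276,115). The machine's yaw is -0.113.

```bash
python3 - <<'E'
from h import *
import pickle; W,T,S,o=pickle.load(open("m.pkl","rb"))
for q in[(256,39),(280,41),(304,39)]: print("mouth",np.round(fish(W,q,.101),4))
zs=.190
for n,q in dict(tipR=(286.5,122),tipL=(265,122),tip=(276.5,113),shL=(265.5,208),shR=(293.5,208),bkL=(271,300),bkR=(298,300)).items(): print(n,np.round(fish(W,q,zs),4))
a=(fish(W,(265.5,208),zs)+fish(W,(293.5,208),zs))/2;b=(fish(W,(265,122),zs)+fish(W,(286.5,122),zs))/2
print("shaft yaw-pi/2",np.arctan2(*(b-a)[[1,0]])-np.pi/2,"tool",o["eef_rot"][2]-np.pi/2)
t=fish(W,(256,39),.101)
for c in(T,S): print(proj(c,fish(W,(280,41),.101)))
cv2.imwrite("pics/w4c.png",cv2.resize(np.hstack([W["pixels"][0:150,200:360,::-1]]),None,fx=4,fy=4,interpolation=2))
# tip in other views
for n,c in zip("TS",(T,S)):
    r=silhouettes
    print(n,proj(c,[np.r_[fish(W,(276.5,113),zs)]]))
cc=[cv2.resize(c["pixels"][y:y+110,x:x+110,::-1],None,fx=3.6,fy=3.6,interpolation=2) for c,x,y in((T,170,220),(S,240,230))]
cv2.imwrite("pics/ts4.png",np.hstack(cc))
E
```

```text
mouth [0.4334 0.1953 0.101 ]
mouth [0.4523 0.1914 0.101 ]
mouth [0.4715 0.1914 0.101 ]
tipR [0.4492 0.1252 0.19  ]
tipL [0.4379 0.1264 0.19  ]
tip [0.4445 0.1306 0.19  ]
shL [0.433  0.0793 0.19  ]
shR [0.4485 0.0778 0.19  ]
bkL [0.4294 0.02   0.19  ]
bkR [0.4461 0.0182 0.19  ]
shaft yaw-pi/2 -0.06011005091111166 tool -0.10287922158806984
[[206.30078167 257.50772102]]
[[281.15049809 280.44089498]]
T [[226.47496277 261.62573037]]
S [[305.77715876 246.27564128]]
```

View pics/ts4.png

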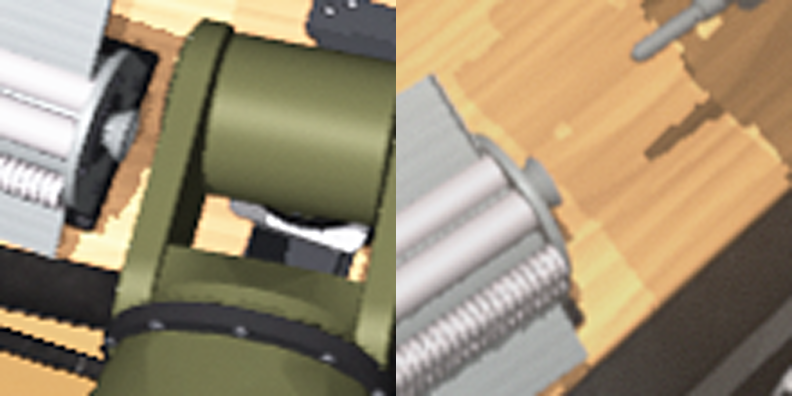

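View pics/w4c.png

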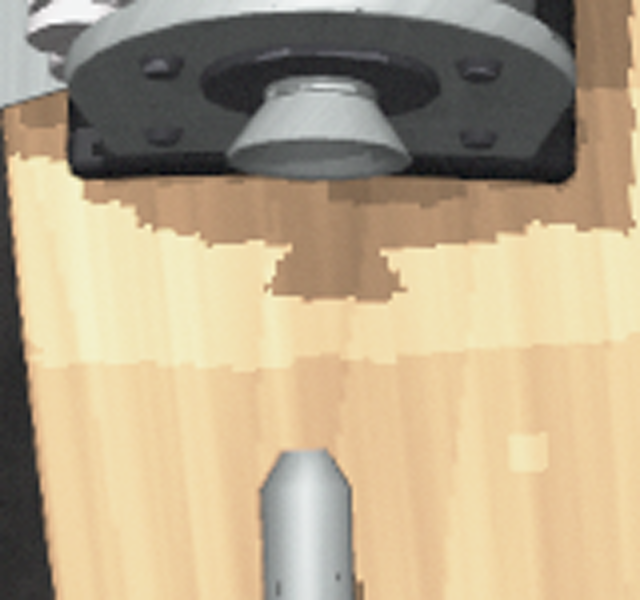

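The mouth centre is (0.4525, 0.192, 0.101) and agrees in all three views. The shaft is yawed -0.055 and needs -0.113. I turn it, go down, and stop with the tip about 12 mm short of the mouth.

```bash
python3 -m pendant '[0,-0.004,0.05,0,0,0.036,-1, 0,-0.004,0.1,0,0,0.036,-1, 0,-0.004,0.15,0,0,0.036,-1, 0,-0.004,0.178,0,0,0.036,-1, 0.03,-0.004,0.178,0,0,0.036,-1, 0.07,-0.004,0.178,0,0,0.036,-1, 0.1,-0.004,0.178,0,0,0.036,-1, 0.1,-0.004,0.178,0,0,0.036,-1, 0.1,-0.004,0.178,0,0,0.036,-1]' 50
python3 - <<'E'
from h import *
W=vision.camera("wrist");S=vision.camera("side")
print(np.round(status.get_obs()["force"],1))
m=silhouettes("crank",W)[0]["region"]
zs=status.get_obs()["ee_pos"][2]+.004
for r in range(80,300,12):
    x=np.nonzero(m[r])[0]
    if len(x)>5: print(r,x.min(),x.max(),np.round((fish(W,(x.min(),r),zs)+fish(W,(x.max(),r),zs))/2,4)[:2])
print("rows",np.nonzero(m.any(1))[0][[0,-1]])
for r in silhouettes("crank",S)[:2]:
    m=r["region"]; ys,xs=np.nonzero(m); print(r["score"],r["extent"]); 
    for c in range(xs.min(),xs.max(),3): q=np.nonzero(m[:,c])[0]; print((c,q.min(),q.max()),end=" ")
print("\npred tip/sh/TCP side",proj(S,[[.4512,.180,.101],[.4456,.1303,.101],[.442,.0988,.101]]))
E
```

```text
time_s: 11.1
ee_pos: [0.4411, 0.0994, 0.0969]
eef_rot: [-3.142, 0.0, 1.413]
force: [-0.9, -0.1, -1.2]
grip_width: 0.015
grip_force: 49.6
[-0.3  0.1 -0.7]
116 268 284 [0.4515 0.1788]
128 265 287 [0.4504 0.1725]
140 265 287 [0.4494 0.1661]
152 266 288 [0.4489 0.1597]
164 266 288 [0.4479 0.1532]
176 266 288 [0.4469 0.1467]
188 266 289 [0.4461 0.1401]
200 268 289 [0.4455 0.1333]
212 265 293 [0.4447 0.1264]
224 265 293 [0.4436 0.1194]
236 266 293 [0.4427 0.1123]
248 266 293 [0.4416 0.1049]
260 268 293 [0.4409 0.0972]
272 268 293 [0.4397 0.0894]
284 268 294 [0.4387 0.0812]
296 269 295 [0.438  0.0726]
rows [111 318]
0.54 [283.6, 258.3, 314.8, 280.3]
(286, np.int64(275), np.int64(277)) (289, np.int64(273), np.int64(277)) (292, np.int64(271), np.int64(275)) (295, np.int64(269), np.int64(273)) (298, np.int64(267), np.int64(271)) (301, np.int64(264), np.int64(269)) (304, np.int64(262), np.int64(268)) (307, np.int64(260), np.int64(266)) (310, np.int64(258), np.int64(265)) (313, np.int64(256), np.int64(262)) 0.53 [399.4, 132.5, 481.5, 163.6]
(397, np.int64(161), np.int64(162)) (400, np.int64(157)
[... 188 characters left out ...]
64(160)) (418, np.int64(135), np.int64(160)) (421, np.int64(134), np.int64(160)) (424, np.int64(135), np.int64(160)) (427, np.int64(137), np.int64(160)) (430, np.int64(139), np.int64(159)) (433, np.int64(140), np.int64(159)) (436, np.int64(142), np.int64(159)) (439, np.int64(143), np.int64(159)) (442, np.int64(145), np.int64(158)) (445, np.int64(146), np.int64(158)) (448, np.int64(148), np.int64(157)) (451, np.int64(150), np.int64(155)) (454, np.int64(152), np.int64(154)) Traceback (most recent call last):
  File "<stdin>", line 12, in <module>
    return umr_minimum(a, axis, None, out, keepdims, initial, where)
ValueError: zero-size array to reduction operation minimum which has no identity
```

Aligned: the shaft's line hits the mouth axis within 1 mm. Inserting gently.

```bash
python3 -m pendant '[0.016,-0.0007,0,0,0,0,-1, 0.032,-0.0014,0,0,0,0,-1, 0.044,-0.002,0,0,0,0,-1, 0.056,-0.0025,0,0,0,0,-1, 0.068,-0.003,0,0,0,0,-1, 0.08,-0.0036,0,0,0,0,-1, 0.08,-0.0036,0,0,0,0,-1]' 50
```

```text
time_s: 12.0
ee_pos: [0.4457, 0.1403, 0.0969]
eef_rot: [-3.142, -0.0, 1.413]
force: [0.2, 0.4, -1.4]
grip_width: 0.0148
grip_force: 49.6
```

```bash
python3 -m pendant '[0.012,-0.0005,0,0,0,0,-1, 0.024,-0.001,0,0,0,0,-1, 0.036,-0.0016,0,0,0,0,-1, 0.046,-0.002,0,0,0,0,-1, 0.054,-0.0024,0,0,0,0,-1, 0.06,-0.0027,0,0,0,0,-1, 0.06,-0.0027,0,0,0,0,-1]' 50
```

```text
time_s: 12.7
ee_pos: [0.449, 0.1697, 0.0969]
eef_rot: [-3.141, -0.0, 1.413]
force: [0.1, -0.0, -2.1]
grip_width: 0.0147
grip_force: 49.6
```

```bash
python3 -m pendant '[0.003,0,0,0,0,0,-1, 0.006,-0.0003,0,0,0,0,-1, 0.009,-0.0004,0,0,0,0,-1, 0.012,-0.0005,0,0,0,0,-1, 0.012,-0.0005,0,0,0,0,-1]' 50
```

```text
time_s: 13.2
ee_pos: [0.4492, 0.1727, 0.0965]
eef_rot: [-3.14, 0.006, 1.413]
force: [-2.3, -23.2, 3.1]
grip_width: 0.0147
grip_force: 49.6
```

```bash
python3 -m pendant '[-0.005,0,0,0,0,0,-1, -0.005,0,0,0,0,0,-1, -0.005,0,0,0,0,0,-0.3, -0.005,0,0,0,0,0,-0.3, -0.005,0,0,0,0,0,-0.3, -0.005,0,0,0,0,0,-0.3, -0.005,0,-0.05,0,0,0,-0.3, -0.005,0,-0.13,0,0,0,-0.3, -0.005,0,-0.22,0,0,0,-0.3, -0.1,0,-0.26,0,0,0,-0.3, -0.18,0,-0.26,0,0,0,-0.3, -0.18,0,-0.26,0,0,0,-0.3]' 50
python3 - <<'E'
from h import *
W=vision.camera("wrist");S=vision.camera("side")
o=status.get_obs();print(np.round(o["force"],1),o["ee_pos"])
def pf(c,X):
    v=c["R"]@X+c["t"]; th=np.arctan2(np.hypot(v[0],v[1]),v[2]); return np.round(v[:2]/np.hypot(v[0],v[1])*th*c["K"][0,0]+c["K"][:2,2])
M=np.array([.4525,.192,.101]);m=np.array([.1128,.9936,0])
r=silhouettes("crank",W)[:1]
for q in r:
    g=q["region"]; print(q["score"],q["extent"])
    for y in range(*[int(v) for v in(q["extent"][1],q["extent"][3],6)]):
        x=np.nonzero(g[y])[0]
        if len(x): print(y,x.min(),x.max(),np.round((fish(W,(x.min(),y),.101)+fish(W,(x.max(),y),.101))/2,4)[:2])
for k,d in dict(mouth=0,shoulder=.01,origin=-.022,bend=-.056).items(): print(k,pf(W,M+d*m),proj(S,M+d*m))
for q in silhouettes("crank",S)[:2]: print(q["score"],q["extent"])
E
```

```text
time_s: 14.4
ee_pos: [0.4353, 0.0837, 0.2278]
eef_rot: [3.14, -0.0, 1.41]
force: [-0.2, -0.0, 0.0]
grip_width: 0.0329
grip_force: 0.0
[ 0.4  0.1 -0.1] [0.43564819 0.08624828 0.22717909]
0.79 [270.9, 86.6, 299.8, 200.5]
86 271 288 [0.4522 0.1922]
92 272 288 [0.4517 0.1865]
98 272 288 [0.4508 0.1809]
104 272 289 [0.4504 0.1753]
110 272 289 [0.4495 0.1697]
116 273 289 [0.449  0.1641]
122 273 290 [0.4486 0.1584]
128 273 290 [0.4477 0.1529]
134 274 293 [0.4486 0.147 ]
140 273 294 [0.4477 0.1414]
146 275 299 [0.4501 0.1353]
152 283 299 [0.4529 0.1291]
158 283 299 [0.452  0.1235]
164 284 299 [0.4516 0.1178]
170 284 300 [0.4512 0.112 ]
176 284 300 [0.4503 0.1063]
182 284 301 [0.4499 0.1004]
188 285 301 [0.4494 0.0946]
194 286 300 [0.4485 0.0887]
mouth [280.  86.] [[280.8766049  280.53324285]]
shoulder [279.  76.] [[277.18084862 282.9948705 ]]
origin [281. 109.] [[288.92777507 275.17061024]]
bend [283. 146.] [[301.15978924 267.02324822]]
0.86 [284.5, 264.3, 319.8, 280.3]
```

```bash
python3 -m pendant '[0,0,0,0,0,0,-0.3, 0,0,0,0,0,0,-0.3, 0,0,0,0,0,0,-0.3, 0,0,0,0,0,0,-0.3, 0,0,0,0,0,0,-0.3, 0,0,0,0,0,0,-0.3, 0,0,0,0,0,0,-0.3, 0,0,0,0,0,0,-0.3, 0,0,0,0,0,0,-0.3, 0,0,0,0,0,0,-0.3]' && python3 -c "
from station import vision,silhouettes,order
print(silhouettes('crank',vision.camera('wrist'))[0]['extent']); print(order.hand_in())"
```

```text
time_s: 15.6
ee_pos: [0.4356, 0.0865, 0.227]
eef_rot: [3.142, -0.0, 1.413]
force: [0.6, -0.4, -0.1]
grip_width: 0.0329
grip_force: 0.0
[271.5, 88.3, 301.6, 201.5]
the job is handed in; nothing more can be done
None
```

I pulled the drawer out by its handle, took the crank out, pushed it home in the collar (it stopped with 23 N of contact) and let go; it stayed in place. I handed the job in at about 15.6 s of the 54 s allowed, and the hand-in returned no verdict.

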